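Line up the storage jars on their tray by height

ROBOT

A 7-joint arm with a two-finger parallel gripper is mounted at the origin on the work surface. World frame = base frame: x ahead of the robot, y to its left, z up, the work surface at z = 0. Lengths are in m, angles in rad, forces in N, time in s.
With the tool pointing down it reaches from about 0.4 to 0.75 m from the base axis. Payload 19.5 kg.
Tool frame: the origin (TCP) lies at the very end of the fingers, on their centre line; the grasp point (between the pads) lies 19 mm behind it (r.pinch_z is the distance from the TCP to the grasp point, in m); z points along the fingers, y is the line along which they close (so a half turn about z gives the same grasp; the last joint's range is limited). The gripper opens to 85 mm and grips with 20 to 120 N. Pads are 22 mm wide; open, the fingers measure 114 mm over their backs; the gripper's body (76 mm by 85 mm) begins 54 mm behind the grasp point. The pads swing forward as they close: fully open they stand 13 mm farther back than shut.
Start: joints at [-1.332, 0.707, -0.028, 1.485, 0.022, 0.951, -0.075], TCP at [0.159, 0.552, 0.231] pointing down, gripper open.
Joint ranges: [-2.71, 2.71], [-0.32, 2.16], [-1.57, 1.52], [0, 2.45], [-1.46, 4.6], [0, 2.02], [-2.83, 2.83]. Speed limits (rad/s): [1.89, 1.89, 2.57, 2.57, 3.01, 3.01, 3.01].

INTERFACE

Orientations are given as [roll, pitch, yaw] about the fixed x, y, z axes, in that order (R = Rz(yaw) Ry(pitch) Rx(roll)).
In Python, from cell import r, vision, finish_job gives the robot as it stands.
- The arm moves only by the shell command python3 -m crank 'ROWS' [FORCE]. ROWS is JSON, a list of rows, each a list of 3 entries, a list of its own where there are three numbers: the turn, a rotation vector about the tool's x, y, z in degrees, then the shift along the tool's x, y, z in m, then the opening, from 0 (shut) to 1 (fully open). A call has 1 to 8 rows; each row is the pose to reach, as a shift and turn from the pose commanded when the call began, along the tool's axes at that moment; what a row does not reach only later rows make up. A row lasts 1/8 s, in which the tool goes at most 62.5 mm and 10.7 degrees, less where a joint would pass 70% of its speed; a pose out of reach is approached as far as the arm can. A call with a gripper value outside its range is refused whole. The fingers move at their own pace and stop on an object; FORCE is the grip in N (left out, the last holds). Time passes only in rows, so rows that repeat a pose let the fingers close. It gives the time, the measured TCP pose, the force, the opening and the grip force at its end, in the units of the state.
- r.get_state(): the state, without advancing time (a new reading comes with each control period).
- vision.camera(name): name is "scene" or "top" or "wrist"; returns a dict with "frame" (480x640x3 uint8, red, green, blue), "mtx" (3x3 intrinsics, pixels), "R" (3x3) and "t" (3): a world point X has camera coordinates R X + t. Camera axes: x right, y down, z forward; pixel columns grow to the right and rows downward; lengths in m; the calibration is good to about 2 mm. A picture is of the moment at which its call begins. There is no depth.
- finish_job(): hands the job in; it is judged then, once.
The state is a dict: "t": time; "joints": joint angles; "joint_velocities": joint speeds; "joint_efforts": joint torques, N m; "position": TCP position; "tcp_rot": TCP orientation; "ft_force": force on the tool from outside, world axes, zero at the start; "wrist_torque": the same for the moment, N m; "grip_width": finger opening in m; "finger_force": force on a finger pad.
Only numpy, scipy, OpenCV 4.12 (cv2) and the standard library are available. Lean on these libraries where they do the work, as an engineer would, in place of code of your own. Each camera call takes 0.05 s, during which the arm holds its last target. There are 200 camera calls.

TASK

Put the four storage jars back on their wooden tray, one upright in the middle of each cork pad, lined up by height with the tallest at the end nearer the kettle and the shortest at the far end. They are ceramic: set them down, do not drop them or knock them over, and leave the kettle and the pepper mill where they stand.

Things in the scene. Friction and masses are not known exactly. Their poses are not given: they have to be found in the camera images.
- jar_plum: the tallest storage jar: a plain upright dark plum-purple ceramic cylinder 60 mm in diameter with a flat, firmly fitted wooden stopper lid 42 mm in diameter and 14 mm thick on top, 155 mm tall in all (glazed part 141 mm), 0.15 to 0.6 kg. Starts upright on the worktop. Origin: centre of its underside; z up along its axis.
- jar_ivory: the second tallest storage jar: a plain upright ivory (pale cream) ceramic cylinder 57 mm in diameter with a flat, firmly fitted wooden stopper lid 39 mm in diameter and 14 mm thick on top, 125 mm tall in all (glazed part 111 mm), 0.15 to 0.6 kg. Starts upright on the worktop. Origin: centre of its underside; z up along its axis.
- jar_maroon: the third tallest storage jar: a plain upright maroon red ceramic cylinder 54 mm in diameter with a flat, firmly fitted wooden stopper lid 36 mm in diameter and 14 mm thick on top, 98 mm tall in all (glazed part 84 mm), 0.15 to 0.6 kg. Starts upright on the worktop. Origin: centre of its underside; z up along its axis.
- jar_tan: the shortest storage jar: a plain upright tan brown ceramic cylinder 51 mm in diameter with a flat, firmly fitted wooden stopper lid 33 mm in diameter and 14 mm thick on top, 74 mm tall in all (glazed part 60 mm), 0.15 to 0.6 kg. Starts upright on the worktop. Origin: centre of its underside; z up along its axis.
- pad_1: the first from the left (+y end) of the four round cork pads, 66 mm in diameter, lighter than the dark wooden jar tray, inlaid flush in it 88 mm apart in a straight row. The tray is a fixed wooden plank 360 mm long (y) and 100 mm wide (x), turned up to 0.2 rad either way. Origin: centre of its upper face, 20 mm above the worktop; x across the tray (away from the robot), y along the row to the left.
- pad_2: the second from the left of the four round cork pads, 66 mm in diameter, lighter than the dark wooden jar tray, inlaid flush in it 88 mm apart in a straight row. Along both long edges of the tray runs a strip 7 mm wide and 10 mm higher than the plank, 86 mm apart; its ends are open. Origin: centre of its upper face, 20 mm above the worktop; x across the tray (away from the robot), y along the row to the left.
- pad_3: the third from the left of the four round cork pads, 66 mm in diameter, lighter than the dark wooden jar tray, inlaid flush in it 88 mm apart in a straight row. Origin: centre of its upper face, 20 mm above the worktop; x across the tray (away from the robot), y along the row to the left.
- pad_4: the fourth from the left (the right, -y, end) of the four round cork pads, 66 mm in diameter, lighter than the dark wooden jar tray, inlaid flush in it 88 mm apart in a straight row. Origin: centre of its upper face, 20 mm above the worktop; x across the tray (away from the robot), y along the row to the left.
- kettle: the electric jug kettle, polished steel with black handle and base, 160 mm in diameter at the foot and about 230 mm tall, the handle reaching 127 mm and the spout 95 mm from its axis; it stands well beyond the left (+y) or the right (-y) end of the tray, and a toaster (320 x 160 mm, 190 mm tall) stands at the other side. Origin: centre of its underside, z up. Not to be moved.
- mill: dark wooden pepper mill among the jars, 46 mm in diameter, 144 mm tall, loose. Origin: centre of its underside. Not to be disturbed. A white salt shaker (42 mm in diameter, 75 mm tall, not listed) stands among the jars at the mirror place on the other side of the robot's centre line (y = 0), within 30 mm.
Things that resemble listed ones, but are neither listed nor needed, are in the scene too. Leave any green or turquoise look-alike of the jar_ivory alone.

How it is judged:
At the end, for the whole second after the job is handed in: Each jar stands upright (within 0.08 rad) and at rest, released, with its foot on the tray (within 5 mm in height) and its centre within 14 mm of a pad's centre; counted from the end nearer the kettle the order is plum (tallest), ivory, maroon, tan (shortest) (((world y of kettle above 0 m and horizontal distance between jar_plum and pad_1 below 0.014 m and horizontal distance between jar_ivory and pad_2 below 0.014 m and horizontal distance between jar_maroon and pad_3 below 0.014 m and horizontal distance between jar_tan and pad_4 below 0.014 m) or (world y of kettle below 0 m and horizontal distance between jar_plum and pad_4 below 0.014 m and horizontal distance between jar_ivory and pad_3 below 0.014 m and horizontal distance between jar_maroon and pad_2 below 0.014 m and horizontal distance between jar_tan and pad_1 below 0.014 m)) and height (world z) of jar_plum between 0.015 and 0.025 m and angle between each of jar_plum, jar_ivory, jar_maroon, jar_tan's own z axis and vertical below 0.08 rad and linear speed of each of jar_plum, jar_ivory, jar_maroon, jar_tan below 0.02 m/s and angular speed of each of jar_plum, jar_ivory, jar_maroon, jar_tan below 0.2 rad/s and contact force between each of jar_plum, jar_ivory, jar_maroon, jar_tan and the fingers below 0.1 N and height (world z) of jar_ivory between 0.015 and 0.025 m and height (world z) of jar_maroon between 0.015 and 0.025 m and height (world z) of jar_tan between 0.015 and 0.025 m); the robot touches nothing.
It fails at once if a jar is knocked over (tilted more than 0.8 rad) (angle between any of jar_plum, jar_ivory, jar_maroon, jar_tan's own z axis and vertical above 0.8 rad).
It fails at once if a jar is dropped (out of the fingers it falls or flies at more than 0.6 m/s, as after a drop of about 20 mm) ((linear speed of jar_plum above 0.6 m/s and contact force between jar_plum and the fingers below 0.05 N) or (linear speed of jar_ivory above 0.6 m/s and contact force between jar_ivory and the fingers below 0.05 N) or (linear speed of jar_maroon above 0.6 m/s and contact force between jar_maroon and the fingers below 0.05 N) or (linear speed of jar_tan above 0.6 m/s and contact force between jar_tan and the fingers below 0.05 N)).
It fails at once if the kettle or the pepper mill is shifted by more than 25 mm or knocked over (distance of any of kettle, mill from where it was at the start of the episode above 0.025 m or angle between any of kettle, mill's own z axis and vertical above 0.5 rad).
It also fails if it takes over 118 s, if anything falls off the work surface, if the arm or the gripper's body presses on something with over 40 N, if the wrist force passes 120 N, or if a joint passes its speed limit or range.

## Working session

There is one attempt and no reset: what is moved stays moved. The work goes in short steps, Python scripts to look and compute and a shell command to move; the robot and the scene stay as the last step left them, time stands still between calls to the robot, and variables do not carry over. Pictures are saved under pics/ and viewed, at most 14 in all, crops included, and the job is handed in when it is done.

```bash
mkdir -p pics; ls; python3 - <<'E'
from cell import r, vision
import cv2
for n in ("scene","top"):
    c=vision.camera(n); cv2.imwrite(f"pics/{n}0.png",c["frame"][:,:,::-1])
    print(n,c["mtx"].round(1).tolist(),c["R"].round(4).tolist(),c["t"].round(4).tolist())
print(r.get_state())
E
```

```text
pics
scene [[578.0, 0.0, 324.0], [0.0, 578.0, 240.0], [0.0, 0.0, 1.0]] [[-0.3531, 0.9355, -0.0115], [0.8205, 0.3037, -0.4843], [-0.4496, -0.1804, -0.8748]] [0.186, -0.3999, 1.6949]
top [[470.5, 0.0, 323.7], [0.0, 470.5, 242.5], [0.0, 0.0, 1.0]] [[0.0279, -0.9996, -0.003], [-0.9872, -0.0271, -0.1571], [0.157, 0.0074, -0.9876]] [-0.0244, 0.48, 1.4483]
{'t': 0.1, 'joints': array([-1.3317135 ,  0.7070288 , -0.02764008,  1.48494023,  0.02195399,
        0.95089459, -0.07553207]), 'joint_velocities': array([-1.58769789e-03, -2.64037764e-03, -1.78030884e-04, -2.01767983e-03,
        5.85861203e-05,  2.24078638e-07,  1.06506081e-03]), 'joint_efforts': array([ 1.46214497e-03, -8.84293056e+01,  1.23675048e+00, -2.36447954e+01,
        1.71930541e-02,  4.99572125e-03, -2.77695690e-06]), 'position': array([0.15925032, 0.55226657, 0.23088369]), 'tcp_rot': array([-3.14062110e+00, -2.35151217e-05,  2.86076761e+00]), 'ft_force': array([0.79158791, 0.83015888, 0.53181274]), 'wrist_torque': array([0.02667008, 0.03209317, 0.00272497]), 'finger_force': 0.0, 'grip_width': 0.08573818643728892}
```

View pics/top0.png

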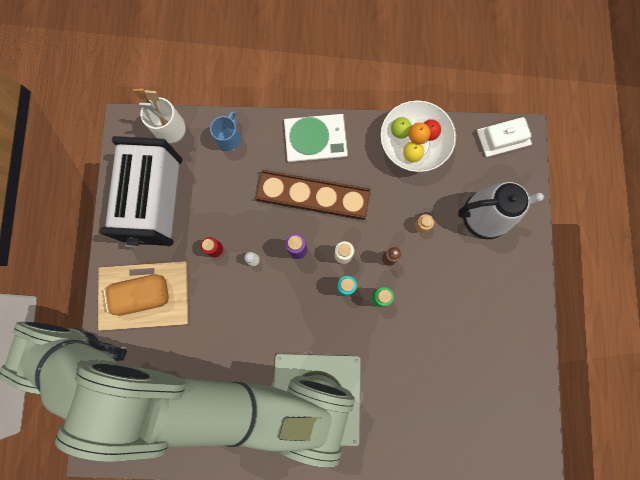

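View pics/scene0.png

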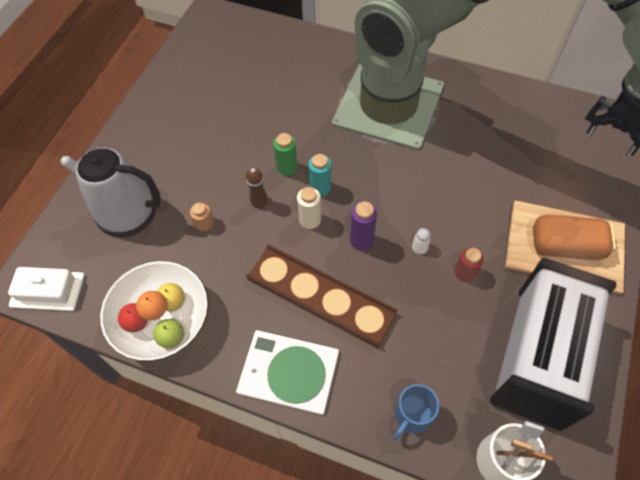

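Top view: the kettle is at (497,208) on the right, so the −y side. The toaster is on the left. Plum therefore goes on pad_4 (353,202), ivory on pad_3 (326,197), maroon on pad_2 (300,192) and tan on pad_1 (273,187).

Candidates for ivory are cream (344,250), turquoise (347,285) and green (384,297). Cream fits the description. Plum is at (296,245), maroon at (210,246) and tan at (426,222). The mill is at (393,256) and the shaker at (252,259). I'll segment the lids and pads and confirm in one crop.

```bash
cat > h.py <<'E'
import numpy as np, cv2
from cell import r, vision
def ray(c,uv,z):
    d=c["R"].T@np.linalg.inv(c["mtx"])@[uv[0],uv[1],1.]; o=-c["R"].T@c["t"]
    return (o+d*(z-o[2])/d[2])[:2]
def proj(c,X):
    p=c["mtx"]@(c["R"]@np.asarray(X,float)+c["t"]); return p[:2]/p[2]
def rgbblob(f,uv,tol=30,rad=16):
    # flood-fill around a seed, centroid of the convex hull
    m=np.zeros((482,642),np.uint8)
    g=cv2.cvtColor(f,cv2.COLOR_RGB2LAB)
    cv2.floodFill(g.copy(),m,tuple(int(round(v)) for v in uv),0,(tol,)*3,(tol,)*3,4|cv2.FLOODFILL_FIXED_RANGE|cv2.FLOODFILL_MASK_ONLY|(255<<8))
    m=m[1:-1,1:-1]; y,x=np.nonzero(m); k=np.hypot(x-uv[0],y-uv[1])<rad
    h=cv2.convexHull(np.c_[x[k],y[k]].astype(np.int32)); (cx,cy),rr=cv2.minEnclosingCircle(h)
    M=cv2.moments(h); return np.array([M["m10"]/M["m00"],M["m01"]/M["m00"]]),rr,int(k.sum())
E
python3 - <<'E'
from h import *
T=vision.camera("top");S=vision.camera("scene")
it={"plum":((295,243),(364,209),.155),"ivory":((344,245),(308,195),.125),"maroon":((208,243),(473,256),.098),"tan":((426,218),(200,210),.074),
"pad1":((273,187),(369,319),.02),"pad2":((300,192),(336,302),.02),"pad3":((326,197),(304,286),.02),"pad4":((353,202),(273,270),.02)}
im=cv2.resize(T["frame"][170:310,190:460],None,fx=2.9,fy=2.9,interpolation=cv2.INTER_CUBIC)[:,:,::-1].copy()
for n,(a,b,z) in it.items():
    ba,ra,na=rgbblob(T["frame"],a);bb,rb,nb=rgbblob(S["frame"],b)
    print(n,ba.round(1),round(ra,1),na,"top",ray(T,ba,z).round(4),"|",bb.round(1),round(rb,1),nb,"scene",ray(S,bb,z).round(4))
    p=(ba+.5-[190,170])*2.9; cv2.circle(im,(int(p[0]),int(p[1])),3,(0,0,255),-1)
for n,uv,z in (("mill",(395,251),.144),("shaker",(252,257),.075),("turq",(347,284),.125),("green",(385,295),.125),("kettle",(512,195),.22)): print(n,ray(T,uv,z).round(3))
for n,uv,z in (("mill",(254,174),.144),("shaker",(422,233),.075),("turq",(319,162),.125),("green",(285,140),.125)): print(n,ray(S,uv,z).round(3))
cv2.imwrite("pics/crop1.png",im)
E
```

```text
plum [294.6 242.2] 6.8 149 top [0.4604 0.0726] | [364.  208.7] 8.2 195 scene [0.4622 0.0765]
ivory [342.8 249.6] 8.3 178 top [ 0.447  -0.0688] | [308.3 197.1] 11.6 257 scene [ 0.459  -0.0643]
maroon [207.6 244.1] 5.7 101 top [0.4565 0.3402] | [473.3 254.1] 7.2 143 scene [0.4573 0.3453]
tan [426.3 221.7] 7.6 135 top [ 0.5489 -0.3274] | [197.4 210.5] 8.5 140 scene [ 0.561  -0.3226]
pad1 [272.7 187. ] 9.8 298 top [0.6619 0.1602] | [368.9 318.7] 13.8 560 scene [0.6625 0.1636]
pad2 [299.3 191.7] 9.8 300 top [0.6486 0.0731] | [336.1 301.8] 13.3 531 scene [0.6492 0.0771]
pad3 [325.8 196.5] 9.8 302 top [ 0.6349 -0.0134] | [304.1 285.3] 13.2 509 scene [ 0.6359 -0.0098]
pad4 [352.5 201.1] 9.8 304 top [ 0.6219 -0.1006] | [273.3 269.2] 13.1 484 scene [ 0.622  -0.0966]
mill [ 0.444 -0.221]
shaker [0.424 0.207]
turq [ 0.346 -0.083]
green [ 0.317 -0.195]
kettle [ 0.601 -0.537]
mill [ 0.454 -0.207]
shaker [0.43  0.218]
turq [ 0.353 -0.078]
green [ 0.318 -0.184]
```

View pics/crop1.png

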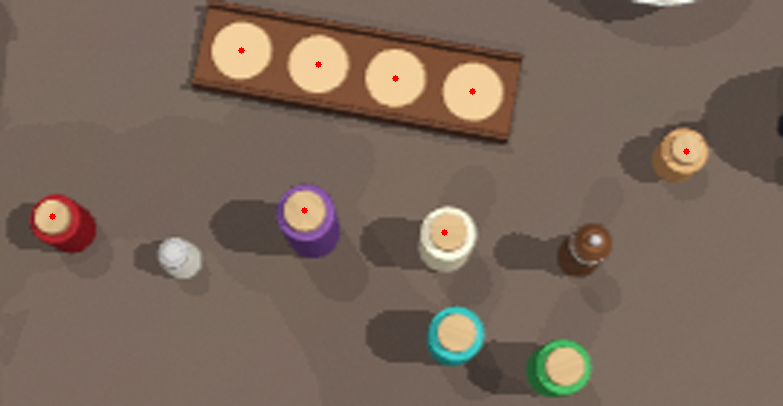

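The crop confirms cream at crop (447,238) as jar_ivory. It is neither turquoise (456,333) nor green (563,367). The dots are well centred, except that the ivory lid is really near (448,229) and the tan lid near (687,148). Next I'll compute the moves and the toaster clearance.

```bash
cat >> h.py <<'E'
from scipy.spatial.transform import Rotation as Ro
def deltas(wps,yaw=1.419):
    s=r.get_state(); p=s["position"]; R=Ro.from_euler("xyz",s["tcp_rot"])
    for w in wps:
        R1=Ro.from_euler("xyz",[np.pi,0,w[3] if len(w)>3 else yaw]); q=np.array(w[:3])
        print(w,"turn",np.degrees((R.inv()*R1).as_rotvec()).round(1),"shift",R.inv().apply(q-p).round(3)); p,R=q,R1
E
python3 - <<'E'
from h import *
T=vision.camera("top");S=vision.camera("scene")
print("toaster top-edge T",[ray(T,u,.18).round(3).tolist() for u in((181,150),(177,190),(171,240))],"S",[ray(S,u,.18).round(3).tolist() for u in((540,265),(500,385))])
print("ivory",ray(T,(344,248.7),.125).round(3),ray(S,(308.3,195.2),.125).round(3),"tan",ray(T,(426.4,220.8),.074).round(3),ray(S,(200.5,210),.074).round(3))
print("kettle handle",ray(T,(462,210),.15).round(3),"bread",ray(T,(163,285),.08).round(3))
deltas([(.457,.343,.20),(.457,.343,.041),(.457,.343,.12),(.649,.075,.12),(.649,.075,.061)])
E
```

```text
toaster top-edge T [[0.722, 0.416], [0.601, 0.419], [0.453, 0.424]] S [[0.482, 0.478], [0.765, 0.454]]
ivory [ 0.45  -0.072] [ 0.454 -0.066] tan [ 0.552 -0.328] [ 0.557 -0.316]
kettle handle [ 0.571 -0.417] bread [0.33  0.471]
(0.457, 0.343, 0.2) turn [-0.   0.  82.6] shift [-0.344 -0.119  0.031]
(0.457, 0.343, 0.041) turn [0. 0. 0.] shift [ 0.    -0.     0.159]
(0.457, 0.343, 0.12) turn [0. 0. 0.] shift [ 0.     0.    -0.079]
(0.649, 0.075, 0.12) turn [0. 0. 0.] shift [-0.236  0.23   0.   ]
(0.649, 0.075, 0.061) turn [0. 0. 0.] shift [ 0.    -0.     0.059]
```

```bash
python3 -m crank '[[[0,0,20],[-0.05,-0.02,0],1],[[0,0,40],[-0.11,-0.04,0],1],[[0,0,60],[-0.17,-0.06,0],1],[[0,0,82.6],[-0.22,-0.08,0],1],[[0,0,82.6],[-0.27,-0.10,0],1],[[0,0,82.6],[-0.31,-0.11,0],1],[[0,0,82.6],[-0.344,-0.119,0],1],[[0,0,82.6],[-0.344,-0.119,0],1]]' && python3 -m crank '[[[0,0,0],[0,0,0],1],[[0,0,0],[0,0,0],1]]' && python3 - <<'E'
from h import *
W=vision.camera("wrist"); cv2.imwrite("pics/w1.png",W["frame"][:,:,::-1])
print((-W["R"].T@W["t"]).round(3),"expect lid",proj(W,(.457,.343,.098)).round(0),"foot",proj(W,(.457,.343,0)).round(0)); print(r.get_state()["position"],r.get_state()["tcp_rot"]); deltas([(.457,.343,.20)])
E
```

```text
t: 1.3
position: [0.4589, 0.3408, 0.2311]
tcp_rot: [3.141, 0.001, 1.411]
ft_force: [-0.6, 0.5, -1.1]
grip_width: 0.0856
finger_force: 0.0
t: 1.55
position: [0.4565, 0.3431, 0.2313]
tcp_rot: [-3.141, 0.0, 1.423]
ft_force: [-0.5, -0.3, -0.0]
grip_width: 0.0858
finger_force: 0.0
[0.467 0.421 0.375] expect lid [316. 229.] foot [316. 199.]
[0.45657697 0.34306281 0.23134758] [-3.14143127e+00 -6.06955854e-05  1.42230936e+00]
(0.457, 0.343, 0.2) turn [-0.  -0.   0.2] shift [-0.     0.     0.031]
```

View pics/w1.png

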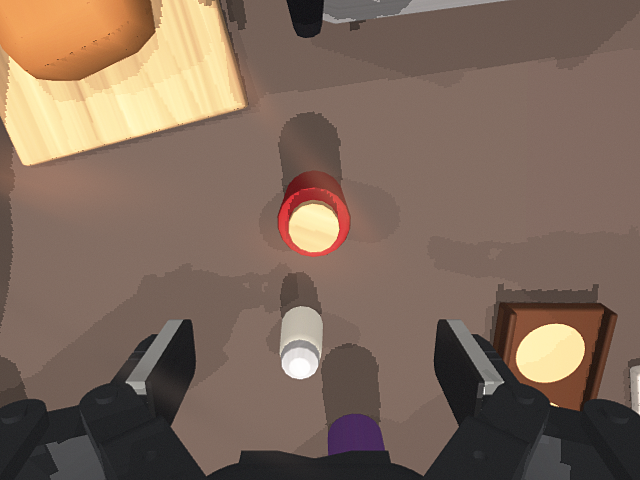

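The wrist view shows the maroon lid at (314,228) against a predicted (316,229), so the estimates hold. Descend, grip, lift.

```bash
python3 -m crank '[[[0,0,0],[0,0,0.05],1],[[0,0,0],[0,0,0.10],1],[[0,0,0],[0,0,0.14],1],[[0,0,0],[0,0,0.17],1],[[0,0,0],[0,0,0.19],1],[[0,0,0],[0,0,0.19],1]]' 50 && python3 -m crank '[[[0,0,0],[0,0,0],0],[[0,0,0],[0,0,0],0],[[0,0,0],[0,0,0],0],[[0,0,0],[0,0,0],0],[[0,0,0],[0,0,0],0],[[0,0,0],[0,0,0],0]]' 50 && python3 -m crank '[[[0,0,0],[0,0,-0.015],0],[[0,0,0],[0,0,-0.04],0],[[0,0,0],[0,0,-0.07],0],[[0,0,0],[0,0,-0.08],0],[[0,0,0],[0,0,-0.08],0]]' && python3 - <<'E'
from h import *
deltas([(.649,.075,.12),(.649,.075,.061)])
E
```

```text
t: 2.35
position: [0.4563, 0.3426, 0.0405]
tcp_rot: [-3.14, 0.001, 1.421]
ft_force: [-0.7, -0.5, -0.2]
grip_width: 0.0852
finger_force: 0.0
t: 3.1
position: [0.4571, 0.3432, 0.0424]
tcp_rot: [3.141, -0.001, 1.42]
ft_force: [-2.3, -0.8, 8.5]
grip_width: 0.0531
finger_force: 51.0
t: 3.72
position: [0.4569, 0.3429, 0.1216]
tcp_rot: [3.141, -0.001, 1.419]
ft_force: [-1.0, 0.2, -3.0]
grip_width: 0.0529
finger_force: 53.1
(0.649, 0.075, 0.12) turn [ 0. -0.  0.] shift [-0.236  0.23   0.002]
(0.649, 0.075, 0.061) turn [0. 0. 0.] shift [ 0.    -0.     0.059]
```

```bash
python3 -m crank '[[[0,0,0],[-0.02,0.02,0],0],[[0,0,0],[-0.06,0.06,0],0],[[0,0,0],[-0.1,0.1,0],0],[[0,0,0],[-0.14,0.14,0],0],[[0,0,0],[-0.18,0.18,0],0],[[0,0,0],[-0.215,0.21,0],0],[[0,0,0],[-0.236,0.23,0],0],[[0,0,0],[-0.236,0.23,0],0]]' && python3 -m crank '[[[0,0,0],[0,0,0],0],[[0,0,0],[0,0,0.02],0],[[0,0,0],[0,0,0.04],0],[[0,0,0],[0,0,0.05],0],[[0,0,0],[0,0,0.05],0]]' && python3 - <<'E'
from h import *
S=vision.camera("scene"); f=S["frame"]; cv2.imwrite("pics/s2.png",cv2.resize(f[180:380,200:460],None,fx=3,fy=3,interpolation=cv2.INTER_CUBIC)[:,:,::-1])
deltas([(.649,.075,.0625)])
E
```

```text
t: 4.72
position: [0.6488, 0.0721, 0.1197]
tcp_rot: [-3.14, 0.001, 1.416]
ft_force: [-0.7, 0.6, -2.6]
grip_width: 0.0528
finger_force: 53.5
t: 5.35
position: [0.6482, 0.0753, 0.0709]
tcp_rot: [-3.141, 0.0, 1.42]
ft_force: [-0.9, 0.2, -1.9]
grip_width: 0.053
finger_force: 53.5
(0.649, 0.075, 0.0625) turn [ 0. -0.  0.] shift [-0.     0.     0.009]
```

View pics/s2.png

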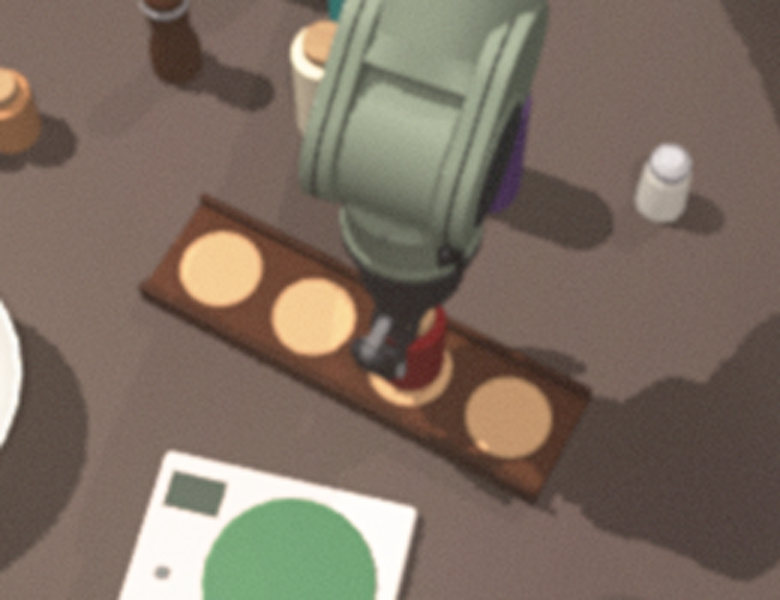

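The pad ring shows around the foot of the hanging jar at (411,370), so it is centred. Lower, release, rise.

```bash
python3 -m crank '[[[0,0,0],[0,0,0.005],0],[[0,0,0],[0,0,0.008],0],[[0,0,0],[0,0,0.009],0],[[0,0,0],[0,0,0.009],0]]' && python3 -m crank '[[[0,0,0],[0,0,0],0.9],[[0,0,0],[0,0,0],0.9],[[0,0,0],[0,0,0],0.9],[[0,0,0],[0,0,0],0.9],[[0,0,0],[0,0,0],0.9]]' && python3 -m crank '[[[0,0,0],[0,0,-0.03],1],[[0,0,0],[0,0,-0.07],1],[[0,0,0],[0,0,-0.12],1],[[0,0,0],[0,0,-0.17],1],[[0,0,0],[0,0,-0.17],1]]' && python3 - <<'E'
from h import *
print(r.get_state()["position"])
deltas([(.5545,-.3225,.20),(.5545,-.3225,.023)])
E
```

```text
t: 5.9
position: [0.6486, 0.0747, 0.0625]
tcp_rot: [3.142, 0.0, 1.419]
ft_force: [-2.7, -0.3, 0.5]
grip_width: 0.053
finger_force: 53.7
t: 6.52
position: [0.6486, 0.0747, 0.0623]
tcp_rot: [3.142, 0.0, 1.419]
ft_force: [-0.2, 0.1, -0.4]
grip_width: 0.0771
finger_force: 0.0
t: 7.15
position: [0.6498, 0.0747, 0.236]
tcp_rot: [3.136, -0.001, 1.419]
ft_force: [0.7, -0.2, -0.6]
grip_width: 0.0857
finger_force: 0.0
[0.64977492 0.07469533 0.23597229]
(0.5545, -0.3225, 0.2) turn [ 0.3 -0.1  0. ] shift [-0.407 -0.034  0.035]
(0.5545, -0.3225, 0.023) turn [0. 0. 0.] shift [ 0.    -0.     0.177]
```

```bash
python3 -m crank '[[[0,0,0],[-0.05,-0.005,0],1],[[0,0,0],[-0.11,-0.01,0],1],[[0,0,0],[-0.17,-0.014,0],1],[[0,0,0],[-0.23,-0.019,0],1],[[0,0,0],[-0.29,-0.024,0],1],[[0,0,0],[-0.35,-0.03,0],1],[[0,0,0],[-0.39,-0.034,0],1],[[0,0,0],[-0.407,-0.034,0.035],1]]' && python3 -m crank '[[[0,0,0],[0,0,0],1],[[0,0,0],[0,0,0],1]]' && python3 - <<'E'
from h import *
W=vision.camera("wrist"); cv2.imwrite("pics/w2.png",W["frame"][:,:,::-1])
print("expect lid",proj(W,(.5545,-.3225,.074)).round(0),"foot",proj(W,(.5545,-.3225,0)).round(0))
T=vision.camera("top"); cv2.imwrite("pics/t2.png",T["frame"][:,:,::-1])
ba,ra,n=rgbblob(T["frame"],(300,185),rad=10);print("maroon lid now top",ba,ra,n,ray(T,ba,.118).round(4))
E
```

```text
t: 8.15
position: [0.5529, -0.3255, 0.198]
tcp_rot: [3.139, 0.002, 1.416]
ft_force: [1.6, -0.2, -0.5]
grip_width: 0.0855
finger_force: 0.0
t: 8.4
position: [0.5541, -0.3215, 0.198]
tcp_rot: [3.141, -0.0, 1.42]
ft_force: [-0.4, -0.2, 1.0]
grip_width: 0.0852
finger_force: 0.0
expect lid [316. 234.] foot [316. 208.]
maroon lid now top [297.76748971 183.3436214 ] 5.506950378417969 94 [0.6482 0.0725]
```

View pics/w2.png

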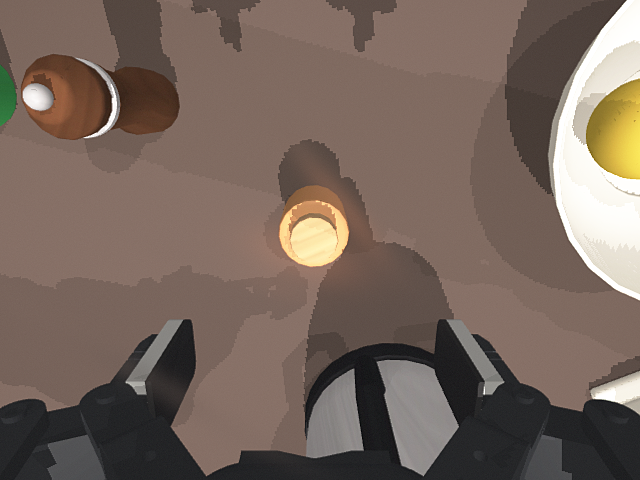

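Tan lid at (314,240) versus a predicted (316,234), so about 4 mm further toward the kettle. Maroon stands within 1 mm of pad_2. I'll correct for tan.

```bash
python3 - <<'E'
from h import *
W=vision.camera("wrist"); print(ray(W,(314,240),.074).round(4),"kettle edge",[ray(W,u,z).round(3).tolist() for u in((312,390),(375,345)) for z in(.15,.23)])
x,y=ray(W,(314,240),.074); x+=.001; deltas([(.5535,y,.023)])
E
```

```text
[ 0.5526 -0.327 ] kettle edge [[0.542, -0.388], [0.552, -0.328], [0.579, -0.365], [0.573, -0.315]]
(0.5535, np.float64(-0.3269652332963755), 0.023) turn [0.1 0.  0.1] shift [-0.005 -0.     0.175]
```

```bash
python3 -m crank '[[[0,0,0],[-0.005,0,0.05],1],[[0,0,0],[-0.005,0,0.10],1],[[0,0,0],[-0.005,0,0.14],1],[[0,0,0],[-0.005,0,0.165],1],[[0,0,0],[-0.005,0,0.175],1],[[0,0,0],[-0.005,0,0.175],1]]' 50 && python3 -m crank '[[[0,0,0],[0,0,0],0],[[0,0,0],[0,0,0],0],[[0,0,0],[0,0,0],0],[[0,0,0],[0,0,0],0],[[0,0,0],[0,0,0],0],[[0,0,0],[0,0,0],0]]' 50 && python3 -m crank '[[[0,0,0],[0,0,-0.015],0],[[0,0,0],[0,0,-0.05],0],[[0,0,0],[0,0,-0.10],0],[[0,0,0],[0,0,-0.15],0],[[0,0,0],[0,0,-0.15],0]]' && python3 - <<'E'
from h import *
deltas([(.662,.162,.17),(.662,.162,.053)])
E
```

```text
t: 9.3
position: [0.553, -0.3273, 0.0228]
tcp_rot: [3.141, 0.0, 1.419]
ft_force: [0.3, 0.1, 0.0]
grip_width: 0.0854
finger_force: 0.0
t: 10.05
position: [0.5531, -0.3276, 0.0235]
tcp_rot: [3.14, 0.0, 1.419]
ft_force: [-1.1, 1.4, 9.7]
grip_width: 0.05
finger_force: 50.6
t: 10.68
position: [0.5539, -0.3283, 0.1769]
tcp_rot: [3.136, 0.003, 1.419]
ft_force: [-0.2, 0.3, -2.7]
grip_width: 0.0499
finger_force: 52.5
(0.662, 0.162, 0.17) turn [0.3 0.1 0. ] shift [0.501 0.033 0.006]
(0.662, 0.162, 0.053) turn [0. 0. 0.] shift [ 0.    -0.     0.117]
```

```bash
python3 -m crank '[[[0,0,0],[0.03,0.002,0],0],[[0,0,0],[0.08,0.005,0],0],[[0,0,0],[0.13,0.009,0],0],[[0,0,0],[0.18,0.012,0],0],[[0,0,0],[0.23,0.015,0],0],[[0,0,0],[0.28,0.018,0],0],[[0,0,0],[0.33,0.022,0],0],[[0,0,0],[0.38,0.025,0],0]]' && python3 -m crank '[[[0,0,0],[0.04,0.003,0],0],[[0,0,0],[0.08,0.005,0],0],[[0,0,0],[0.11,0.007,0],0],[[0,0,0],[0.121,0.008,0],0],[[0,0,0],[0.121,0.008,0],0],[[0,0,0],[0.121,0.008,0.04],0],[[0,0,0],[0.121,0.008,0.08],0],[[0,0,0],[0.121,0.008,0.10],0]]' && python3 -m crank '[[[0,0,0],[0,0,0.012],0],[[0,0,0],[0,0,0.012],0]]' && python3 - <<'E'
from h import *
deltas([(.662,.162,.0435)])
E
```

```text
t: 11.68
position: [0.6348, 0.0461, 0.1722]
tcp_rot: [-3.141, 0.0, 1.419]
ft_force: [0.5, -1.1, -1.7]
grip_width: 0.0499
finger_force: 52.6
t: 12.68
position: [0.6604, 0.1612, 0.0706]
tcp_rot: [-3.14, 0.001, 1.418]
ft_force: [0.8, -0.3, -2.2]
grip_width: 0.0501
finger_force: 52.5
t: 12.92
position: [0.6612, 0.1625, 0.0605]
tcp_rot: [3.141, 0.0, 1.419]
ft_force: [0.1, -1.1, -1.0]
grip_width: 0.0501
finger_force: 52.5
(0.662, 0.162, 0.0435) turn [ 0.  0. -0.] shift [-0.     0.001  0.017]
```

```bash
python3 -m crank '[[[0,0,0],[0,0.001,0.008],0],[[0,0,0],[0,0.001,0.013],0],[[0,0,0],[0,0.001,0.016],0],[[0,0,0],[0,0.001,0.017],0],[[0,0,0],[0,0.001,0.017],0]]' && python3 -m crank '[[[0,0,0],[0,0,0],0.9],[[0,0,0],[0,0,0],0.9],[[0,0,0],[0,0,0],0.9],[[0,0,0],[0,0,0],0.9],[[0,0,0],[0,0,0],0.9]]' && python3 -m crank '[[[0,0,0],[0,0,-0.03],0.85],[[0,0,0],[0,0,-0.07],0.85],[[0,0,0],[0,0,-0.12],0.85],[[0,0,0],[0,0,-0.17],0.85],[[0,0,0],[0,0,-0.20],0.85],[[0,0,0],[0,0,-0.20],0.85]]' && python3 - <<'E'
from h import *
deltas([(.452,-.070,.245),(.452,-.070,.066)])
E
```

```text
t: 13.55
position: [0.6621, 0.1627, 0.0435]
tcp_rot: [3.141, 0.0, 1.419]
ft_force: [-1.6, 0.7, 1.5]
grip_width: 0.0501
finger_force: 52.8
t: 14.18
position: [0.662, 0.1627, 0.0433]
tcp_rot: [3.142, 0.0, 1.419]
ft_force: [0.3, 0.1, -0.5]
grip_width: 0.0768
finger_force: 0.0
t: 14.92
position: [0.6627, 0.1628, 0.2455]
tcp_rot: [3.138, -0.001, 1.419]
ft_force: [-0.3, 0.1, -0.3]
grip_width: 0.0727
finger_force: 0.0
(0.452, -0.07, 0.245) turn [ 0.2 -0.1  0. ] shift [-0.262 -0.173 -0.   ]
(0.452, -0.07, 0.066) turn [0. 0. 0.] shift [ 0.    -0.     0.179]
```

Over to ivory, with a look from above.

```bash
python3 -m crank '[[[0,0,0],[-0.04,-0.026,0],0.85],[[0,0,0],[-0.09,-0.06,0],0.85],[[0,0,0],[-0.14,-0.093,0],0.85],[[0,0,0],[-0.19,-0.126,0],0.85],[[0,0,0],[-0.24,-0.158,0],0.85],[[0,0,0],[-0.262,-0.173,0],0.85],[[0,0,0],[-0.262,-0.173,0],0.85],[[0,0,0],[-0.262,-0.173,0],0.85]]' && python3 - <<'E'
from h import *
W=vision.camera("wrist"); cv2.imwrite("pics/w3.png",W["frame"][:,:,::-1])
print("expect lid",proj(W,(.452,-.07,.125)).round(0))
T=vision.camera("top"); ba,ra,n=rgbblob(T["frame"],(272,181),rad=10);print("tan lid now top",ba,ra,n,ray(T,ba,.094).round(4))
deltas([(.452,-.070,.245)])
E
```

```text
t: 15.92
position: [0.4518, -0.0695, 0.243]
tcp_rot: [-3.141, -0.0, 1.42]
ft_force: [0.1, 1.2, 0.4]
grip_width: 0.0726
finger_force: 0.0
expect lid [316. 236.]
tan lid now top [271.78400831 181.84008307] 8.659127235412598 139 [0.6577 0.1549]
(0.452, -0.07, 0.245) turn [-0.   0.   0.1] shift [-0.001  0.    -0.002]
```

View pics/w3.png

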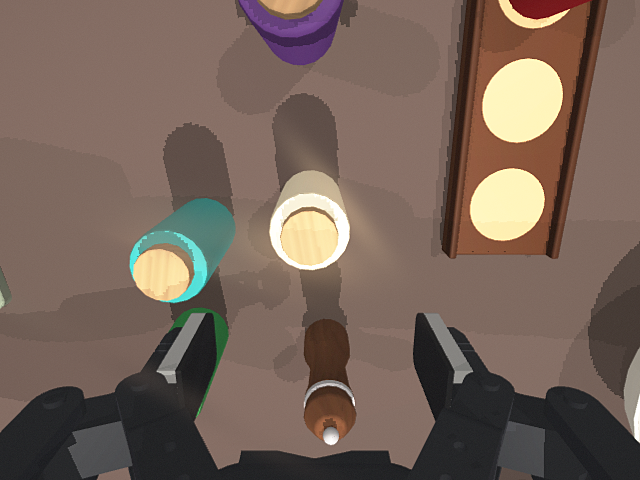

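Ivory lid at (309,238) against a predicted (316,236), so about 5 mm nearer the robot.

```bash
python3 - <<'E'
from h import *
W=vision.camera("wrist"); a=ray(W,(309,238),.125); print(a.round(4),"turq",ray(W,(162,274),.125).round(3)); deltas([(a[0]+.001,a[1],.066)])
E
```

```text
[ 0.4472 -0.0709] turq [ 0.345 -0.081]
(np.float64(0.44823002922051836), np.float64(-0.07086285216917039), 0.066) turn [-0.   0.   0.1] shift [-0.002 -0.003  0.177]
```

```bash
python3 -m crank '[[[0,0,0],[-0.002,-0.003,0.05],0.85],[[0,0,0],[-0.002,-0.003,0.10],0.85],[[0,0,0],[-0.002,-0.003,0.14],0.85],[[0,0,0],[-0.002,-0.003,0.165],0.85],[[0,0,0],[-0.002,-0.003,0.177],0.85],[[0,0,0],[-0.002,-0.003,0.177],0.85]]' 50 && python3 -m crank '[[[0,0,0],[0,0,0],0],[[0,0,0],[0,0,0],0],[[0,0,0],[0,0,0],0],[[0,0,0],[0,0,0],0],[[0,0,0],[0,0,0],0],[[0,0,0],[0,0,0],0]]' 50 && python3 -m crank '[[[0,0,0],[0,0,-0.015],0],[[0,0,0],[0,0,-0.04],0],[[0,0,0],[0,0,-0.07],0],[[0,0,0],[0,0,-0.08],0],[[0,0,0],[0,0,-0.08],0]]' && python3 - <<'E'
from h import *
deltas([(.6354,-.0116,.147),(.6354,-.0116,.096)])
E
```

```text
t: 16.82
position: [0.4482, -0.0715, 0.0662]
tcp_rot: [-3.141, 0.0, 1.419]
ft_force: [-1.1, 0.6, 0.2]
grip_width: 0.0727
finger_force: 0.0
t: 17.58
position: [0.4485, -0.0716, 0.0673]
tcp_rot: [3.14, -0.0, 1.419]
ft_force: [-2.2, -0.1, 9.2]
grip_width: 0.0562
finger_force: 52.4
t: 18.2
position: [0.4484, -0.0715, 0.1465]
tcp_rot: [3.141, 0.0, 1.419]
ft_force: [-0.0, 0.0, -4.9]
grip_width: 0.0563
finger_force: 54.7
(0.6354, -0.0116, 0.147) turn [0.1 0.  0. ] shift [ 0.087  0.176 -0.   ]
(0.6354, -0.0116, 0.096) turn [0. 0. 0.] shift [ 0.    -0.     0.051]
```

```bash
python3 -m crank '[[[0,0,0],[0.02,0.04,0],0],[[0,0,0],[0.04,0.08,0],0],[[0,0,0],[0.06,0.12,0],0],[[0,0,0],[0.08,0.16,0],0],[[0,0,0],[0.087,0.176,0],0],[[0,0,0],[0.087,0.176,0],0],[[0,0,0],[0.087,0.176,0.03],0],[[0,0,0],[0.087,0.176,0.05],0]]' && python3 -m crank '[[[0,0,0],[0,0,0],0],[[0,0,0],[0,0,0],0]]' && python3 - <<'E'
from h import *
deltas([(.6354,-.0116,.0875)])
E
```

```text
t: 19.2
position: [0.634, -0.0126, 0.0943]
tcp_rot: [-3.139, 0.0, 1.419]
ft_force: [1.2, -0.2, -3.4]
grip_width: 0.0559
finger_force: 55.7
t: 19.45
position: [0.6353, -0.0125, 0.0969]
tcp_rot: [3.141, 0.0, 1.419]
ft_force: [-0.2, -0.5, -3.5]
grip_width: 0.0562
finger_force: 55.6
(0.6354, -0.0116, 0.0875) turn [ 0.  0. -0.] shift [ 0.001 -0.     0.009]
```

```bash
python3 -m crank '[[[0,0,0],[0.001,0,0.005],0],[[0,0,0],[0.001,0,0.008],0],[[0,0,0],[0.001,0,0.0095],0],[[0,0,0],[0.001,0,0.0095],0]]' && python3 -m crank '[[[0,0,0],[0,0,0],0.9],[[0,0,0],[0,0,0],0.9],[[0,0,0],[0,0,0],0.9],[[0,0,0],[0,0,0],0.9],[[0,0,0],[0,0,0],0.9]]' && python3 -m crank '[[[0,0,0],[0,0,-0.03],1],[[0,0,0],[0,0,-0.07],1],[[0,0,0],[0,0,-0.12],1],[[0,0,0],[0,0,-0.17],1],[[0,0,0],[0,0,-0.17],1]]' && python3 - <<'E'
from h import *
deltas([(.461,.0745,.265)])
E
```

```text
t: 19.95
position: [0.6354, -0.0112, 0.0874]
tcp_rot: [3.141, -0.0, 1.419]
ft_force: [-5.5, 1.4, 7.5]
grip_width: 0.0559
finger_force: 56.7
t: 20.58
position: [0.6354, -0.0113, 0.0868]
tcp_rot: [-3.142, 0.0, 1.419]
ft_force: [-0.2, -0.3, -0.1]
grip_width: 0.0771
finger_force: 0.0
t: 21.2
position: [0.6365, -0.0115, 0.2603]
tcp_rot: [3.136, -0.001, 1.419]
ft_force: [0.0, -0.5, -1.2]
grip_width: 0.0852
finger_force: 0.0
(0.461, 0.0745, 0.265) turn [ 0.3 -0.   0. ] shift [ 0.058 -0.186 -0.006]
```

```bash
python3 -m crank '[[[0,0,0],[0.013,-0.04,0],1],[[0,0,0],[0.028,-0.09,0],1],[[0,0,0],[0.043,-0.14,0],1],[[0,0,0],[0.058,-0.186,-0.006],1],[[0,0,0],[0.058,-0.186,-0.006],1],[[0,0,0],[0.058,-0.186,-0.006],1]]' && python3 - <<'E'
from h import *
W=vision.camera("wrist"); cv2.imwrite("pics/w4.png",W["frame"][:,:,::-1])
e=proj(W,(.461,.0745,.155)); print("expect lid",e.round(0))
b,rr,n=rgbblob(W["frame"],e,tol=45,rad=50); print("blob",b.round(1),rr,n,ray(W,b,.155).round(4)); deltas([(.461,.0745,.093)])
E
```

```text
t: 21.95
position: [0.4607, 0.074, 0.2626]
tcp_rot: [3.141, 0.0, 1.419]
ft_force: [-0.0, -0.3, 0.1]
grip_width: 0.085
finger_force: 0.0
expect lid [316. 239.]
blob [314.2 237.5] 32.4019889831543 3119 [0.4601 0.0755]
(0.461, 0.0745, 0.093) turn [ 0.  0. -0.] shift [0.001 0.    0.17 ]
```

View pics/w4.png

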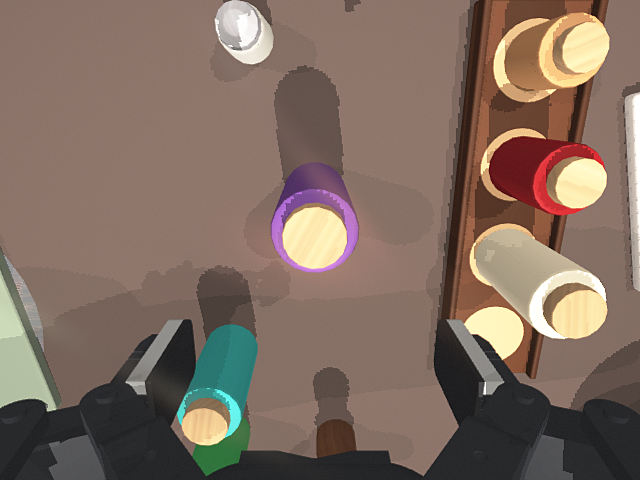

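The plum lid is at (314,237), matching the estimate. The other three jars stand upright on their pads. Grip and lift plum.

```bash
python3 -m crank '[[[0,0,0],[0.001,0,0.05],1],[[0,0,0],[0.001,0,0.10],1],[[0,0,0],[0.001,0,0.14],1],[[0,0,0],[0.001,0,0.16],1],[[0,0,0],[0.001,0,0.17],1],[[0,0,0],[0.001,0,0.17],1]]' 50 && python3 -m crank '[[[0,0,0],[0,0,0],0],[[0,0,0],[0,0,0],0],[[0,0,0],[0,0,0],0],[[0,0,0],[0,0,0],0],[[0,0,0],[0,0,0],0],[[0,0,0],[0,0,0],0]]' 50 && python3 -m crank '[[[0,0,0],[0,0,-0.015],0],[[0,0,0],[0,0,-0.04],0],[[0,0,0],[0,0,-0.07],0],[[0,0,0],[0,0,-0.09],0],[[0,0,0],[0,0,-0.09],0]]' && python3 - <<'E'
from h import *
deltas([(.622,-.0986,.183),(.622,-.0986,.122)])
E
```

```text
t: 22.75
position: [0.4606, 0.0748, 0.0925]
tcp_rot: [-3.141, 0.0, 1.419]
ft_force: [-0.2, -0.7, 0.5]
grip_width: 0.0851
finger_force: 0.0
t: 23.5
position: [0.4609, 0.0753, 0.0937]
tcp_rot: [3.14, -0.0, 1.419]
ft_force: [-0.9, -0.3, 11.1]
grip_width: 0.0589
finger_force: 51.7
t: 24.12
position: [0.4609, 0.0754, 0.1839]
tcp_rot: [3.139, -0.001, 1.419]
ft_force: [0.2, 0.6, -4.3]
grip_width: 0.0591
finger_force: 54.8
(0.622, -0.0986, 0.183) turn [ 0.1 -0.1  0. ] shift [-0.148  0.185  0.001]
(0.622, -0.0986, 0.122) turn [0. 0. 0.] shift [ 0.    -0.     0.061]
```

Contact on the tray comes at TCP ≈ 0.1137. I'll go −y first, then outward.

```bash
python3 -m crank '[[[0,0,0],[-0.04,0.01,0],0],[[0,0,0],[-0.08,0.03,0],0],[[0,0,0],[-0.12,0.06,0],0],[[0,0,0],[-0.148,0.10,0],0],[[0,0,0],[-0.148,0.14,0],0],[[0,0,0],[-0.148,0.17,0],0],[[0,0,0],[-0.148,0.185,0],0],[[0,0,0],[-0.148,0.185,0],0]]' && python3 -m crank '[[[0,0,0],[0,0,0.02],0],[[0,0,0],[0,0,0.045],0],[[0,0,0],[0,0,0.06],0],[[0,0,0],[0,0,0.06],0]]' && python3 - <<'E'
from h import *
deltas([(.622,-.0986,.114)])
E
```

```text
t: 25.12
position: [0.621, -0.0991, 0.1812]
tcp_rot: [-3.14, -0.0, 1.419]
ft_force: [-0.2, 0.1, -3.5]
grip_width: 0.0592
finger_force: 55.5
t: 25.62
position: [0.6204, -0.099, 0.122]
tcp_rot: [-3.14, 0.0, 1.419]
ft_force: [0.3, -0.1, -3.5]
grip_width: 0.0593
finger_force: 55.5
(0.622, -0.0986, 0.114) turn [-0.1  0.   0. ] shift [0.001 0.002 0.008]
```

```bash
python3 -m crank '[[[0,0,0],[0,0.001,0.005],0],[[0,0,0],[0,0.001,0.008],0],[[0,0,0],[0,0.001,0.0085],0],[[0,0,0],[0,0.001,0.0085],0]]' && python3 -m crank '[[[0,0,0],[0,0,0],0.9],[[0,0,0],[0,0,0],0.9],[[0,0,0],[0,0,0],0.9],[[0,0,0],[0,0,0],0.9],[[0,0,0],[0,0,0],0.9]]' && python3 -m crank '[[[0,0,0],[0,0,-0.03],1],[[0,0,0],[0,0,-0.07],1],[[0,0,0],[0,0,-0.12],1],[[0,0,0],[0,0,-0.17],1],[[0,0,0],[0,0,-0.17],1]]' && python3 -m crank '[[[0,0,0],[0,-0.05,0],1],[[0,0,0],[0,-0.10,0],1],[[0,0,0],[0,-0.15,0],1],[[0,0,0],[0,-0.2,0],1],[[0,0,0],[0,-0.2,0],1],[[0,0,0],[0,-0.2,0],1]]' && python3 - <<'E'
from h import *
T=vision.camera("top");f=T["frame"]; im=cv2.resize(f[150:280,240:440],None,fx=4,fy=4,interpolation=cv2.INTER_CUBIC)[:,:,::-1].copy()
def c(X,col):
    p=(proj(T,X)+.5-[240,150])*4; cv2.circle(im,(int(p[0]),int(p[1])),3,col,-1)
for (x,y),h in zip([(.6619,.1602),(.6486,.0731),(.6349,-.0134),(.6219,-.1006)],[.074,.098,.125,.155]): c((x,y,h+.02),(255,0,0))
cv2.imwrite("pics/t3.png",im)
E
```

```text
t: 26.12
position: [0.6221, -0.0993, 0.1145]
tcp_rot: [3.141, 0.0, 1.419]
ft_force: [-0.3, 0.2, -2.9]
grip_width: 0.0592
finger_force: 55.5
t: 26.75
position: [0.622, -0.0993, 0.1143]
tcp_rot: [-3.142, 0.0, 1.419]
ft_force: [0.5, -0.3, 0.8]
grip_width: 0.0764
finger_force: 0.0
t: 27.38
position: [0.6229, -0.0996, 0.2878]
tcp_rot: [3.136, 0.0, 1.419]
ft_force: [0.4, -0.2, -1.3]
grip_width: 0.0853
finger_force: 0.0
t: 28.12
position: [0.4249, -0.069, 0.2843]
tcp_rot: [3.141, 0.0, 1.419]
ft_force: [1.2, -1.0, 0.3]
grip_width: 0.0855
finger_force: 0.0
```

View pics/t3.png

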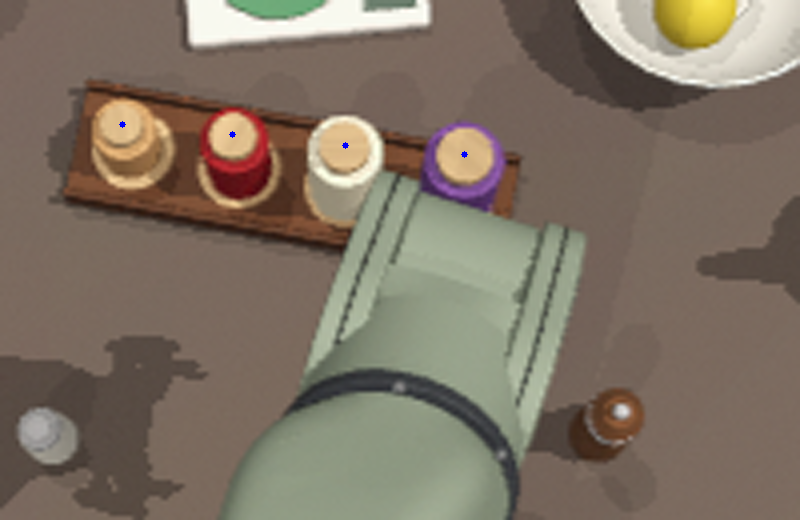

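All four lids sit within about 1 px (roughly 3 mm) of where a jar centred on its pad would show. The mill is standing untouched and the gripper is clear. I'm handing the job in.

```bash
python3 -m crank '[[[0,0,0],[0,0,0],1],[[0,0,0],[0,0,0],1],[[0,0,0],[0,0,0],1],[[0,0,0],[0,0,0],1]]' && python3 -c "
from cell import finish_job
print(finish_job())"
```

```text
t: 28.68
position: [0.4243, -0.0691, 0.2843]
tcp_rot: [-3.142, 0.0, 1.419]
ft_force: [0.1, 0.1, 0.2]
grip_width: 0.0853
finger_force: 0.0
the job is handed in; nothing more can be done
None
```

All four jars were placed upright and released on their cork pads, plum on pad_4 at the kettle end, then ivory, maroon and tan on pad_1, and the job was handed in at about 29 s; no verdict was returned, but the last top view showed every lid within about 3 mm of its pad's centre.

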